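Unbolt and open the paint locker

TASK

Open the small plywood locker: lift the handle of its barrel bolt up out of its notch, draw the bolt all the way back from the flap and lay the handle down again in the rear notch, so that the bolt stays back. Then take the flap by its pull, swing it down as far as it goes and let go. Leave the pots on the locker, the jar and the sanding block where they stand.

Things in the scene. Friction and masses are not known exactly. Their poses are not given: they have to be found in the camera images.
- locker: fixed plywood locker on the table, 110 mm deep, 250 wide, 190 high, turned so that its front looks mainly to the robot's left; flap on the left of its front, steel barrel bolt on the right. Origin on the table in the front face, between flap and bolt; +x points into the locker (the front looks along -x), +y to the left as seen facing the front, z up
- board_edge (a point): middle of the lower front edge of the locker's top board (260 wide, 15 thick), 175 mm up. The board overhangs the front by 40 mm, so a gripper pointing straight down cannot reach the handle hanging under it; fingers tilted some 30 to 45 degrees, pointing down and in towards the front, can
- bolt_axis (a point): point on the bolt's axis, 22 mm out from the locker's front face and 120 up, where the handle's stem leaves the rod when the bolt is shot. The axis is level, parallel to the locker's y. The slotted steel barrel (14 mm radius) reaches from 30 mm left of this point to 62 mm right of it
- bolt_grip (a point): centre of the dark steel drum (16 mm diameter, 18 long along the locker's y, flat ends to pinch) at the end of the bolt's handle. The handle is an 8 mm stem; the drum's centre is 44 mm from the bolt's axis. At the start the handle hangs in the front notch, 20 degrees out from straight down
- bolt_slide (a joint): travel of the bolt, m: 0 shot (its 12 mm rod lies 30 mm across the flap and keeps it shut), grows as it is drawn to the locker's -y (right), end stop 0.046. Dry friction about 1.5 N. The rear notch is at 0.045, at the end stop, 3 mm play; in the front notch it has 2 to 3 mm play
- bolt_turn (a joint): lift of the handle about the bolt's axis, rad: 0 lying in a notch (20 degrees out from straight down), grows as it swings out to -x and up, end 1.4. Between the notches the barrel's edge blocks the stem: the bolt slides only with the handle lifted by more than about 1.05. It turns freely and falls by its own weight
- flap (a joint): opening of the flap, rad: 0 shut (upright), grows as its top swings out and down to -x, end stop 1.15. The hinge is stiff: the flap stays where it is left and a pull of about 2 N moves it
- flap_hinge (a point): middle of the flap's hinge line, on its lower edge, 30 mm up, in the plane of the front face; the line is parallel to the locker's y. The flap is 121 mm wide, 115 high, 12 thick
- flap_grip (a point): grip point on the flap's wooden pull, a block 14 mm wide (along the locker's y), 22 high, standing 36 mm out of the flap. The point is 9 mm behind its outer end, 27 mm out from the flap's face and 92 mm from the hinge line; it moves with the flap
- shelf_pot: paint pot, 47 mm wide, 55 high, on the locker's top board, left; origin at its underside's centre
- shelf_pot2: paint pot, 47 mm wide, 61 high, on the locker's top board, right; origin at its underside's centre
- jar: glass jar, 64 mm wide, 100 high, on the table behind the locker; origin at its underside's centre
- sander: sanding block, 44x70x26 mm, on the table behind the locker; origin at its underside's centre

How it is judged (in metres and radians):
On the way, in this order (a step that is already met when the one before it is completed fails the run):
1. the bolt's handle is lifted clear of the notch while the bolt is still shot (value of joint bolt_turn above 0.9 rad and value of joint bolt_slide below 0.012 m), for 0.1 s.
2. the bolt is drawn back, handle still up (value of joint bolt_slide above 0.038 m and value of joint bolt_turn above 0.7 rad and value of joint flap below 0.1 rad), for 0.1 s.
3. the handle lies down in the rear notch (value of joint bolt_slide above 0.038 m and value of joint bolt_turn below 0.4 rad and value of joint flap below 0.3 rad), for 0.1 s.
4. the flap is swung down open (value of joint flap above 0.92 rad), for 0.2 s.
At the end, for the whole second after the job is handed in: The bolt is drawn at least 38 mm, its handle lies in the rear notch (within 0.4 rad of its lowest position), and the flap is open by at least 0.92 rad of its 1.15 and at rest (value of joint bolt_slide above 0.038 m and value of joint bolt_turn below 0.4 rad and value of joint flap above 0.92 rad and velocity of joint flap between -0.05 and 0.05 rad/s); the robot touches nothing.
It fails at once if a pot on the locker, the jar or the sanding block is moved more than 30 mm (distance of any of shelf_pot, shelf_pot2, jar, sander from where it was at the start of the episode above 0.03 m).
It also fails if it takes over 51 s, if anything falls off the work surface, if the arm or the gripper's body presses on something with over 40 N, if the wrist force passes 120 N, or if a joint passes its speed limit or range.

ROBOT

A 7-joint arm with a two-finger parallel gripper is mounted at the origin on the work surface; the furniture and walls round the work are solid. World frame = base frame: x ahead of the robot, y to its left, z up, the work surface at z = 0. Lengths are in m, angles in degrees, forces in N, time in s.
With the tool pointing down it reaches from about 0.35 to 0.9 m from the base axis. Payload 19.9 kg.
Tool frame: the origin (TCP) lies at the very end of the fingers, on their centre line; the grasp point (between the pads) lies 19 mm behind it; z points along the fingers, y is the line along which they close (so a half turn about z gives the same grasp; the last joint's range is limited). The gripper opens to 94 mm and grips with 3 to 60 N. Pads are 16 mm wide; open, the fingers measure 119 mm over their backs; the gripper's body (75 mm by 177 mm) begins 78 mm behind the grasp point.
Start: joints at [61.049, 23.915, -0.59, 92.452, 0.269, 63.638, -3.037], TCP at [0.28, -0.559, 0.205] pointing down, gripper open.
Joint ranges: [-161.28, 161.28], [-22.2, 115.67], [-73.04, 71.86], [3.21, 147.25], [-68.34, 248.33], [10.77, 114.83], [-161.83, 161.83]. Speed limits (degrees/s): [108.29, 108.29, 136.94, 136.94, 172.46, 172.46, 172.46].

INTERFACE

Orientations are given as [roll, pitch, yaw] about the fixed x, y, z axes, in that order (R = Rz(yaw) Ry(pitch) Rx(roll)).
In Python, from workcell import status, eyes, finish_job gives the robot as it stands. The module is installed in compiled form; this text tells all that it offers.
- The arm moves only by the tool play_rows, never from a script. Its argument "commands" is a list of rows, each an object of numbers: "x", "y", "z": the shift along the tool's x, y, z normalised to -1 to 1, where 1 is 25 cm; "ax", "ay", "az": the turn, a rotation vector about the tool's x, y, z normalised to -1 to 1, where 1 is 180 degrees; "jaw": the closure, from 0 (fully open) to 1 (shut). A call has 1 to 12 rows; each row is the pose to reach, as a shift and turn from the pose commanded when the call began, along the tool's axes at that moment, turning the shorter way round; what a row does not reach only later rows make up. A row lasts 1/10 s, in which the tool goes at most 50 mm and 8.59 degrees, less where a joint would pass 70% of its speed; a pose out of reach is approached as far as the arm can. A call with a number of a shift or a turn outside -1 to 1 is refused whole. A call with a gripper value outside its range is refused whole. The fingers move at their own pace and stop on an object; the grip force is fixed at half the most. Time passes only in rows, so rows that repeat a pose let the fingers close. It gives the time, the measured TCP pose, the force, the opening and the grip force at its end, in the units of the state.
- status.read_state(): the state, without advancing time (a new reading comes with each control period).
- eyes.capture(name): name is "scene" or "top" or "wrist"; returns the picture (400x640x3 uint8, red, green, blue); there is no depth.
- eyes.calibration(name): a dict with "K" (3x3 intrinsics, pixels), "k1" (the pictures are not rectified: a ray, as slopes to the right and down, at radius r is drawn at 1 + k1 r^2 times it, then the intrinsics apply), "rvec" (rotation vector, rad) and "tvec" (3), from world to camera coordinates, as OpenCV has them; the wrist camera has in their place "tool_from_camera" (4x4, takes a point from camera to tool coordinates, whose origin is the TCP and whose axes are the flange's). Camera axes: x right, y down, z forward; pixel columns grow to the right and rows downward; lengths in m; the calibration is good to about 2 mm. A picture is of the moment at which its call begins: read the wrist's pose just before it. calibration takes no time and is no camera call.
- finish_job(): hands the job in; it is judged then, once.
Trained networks look in the newest picture that a camera, given by its name, has taken for a name from the list of things; names that differ only in an ending like _2 or _b are one class to them, and where a whole thing is asked for, a point or a joint stands for the part that bears it (a point fixed in the world has none). Each returns a list of dicts, best first, with "p" (0 to 1); they miss things now and then, are a little off and sometimes report something else, mostly with a low value. They report only what shows in the picture. A call takes as long as a camera call.
- eyes.trace(camera, thing): "region" (400x640 bool, what is visible of it) and "bbox" ([left, top, right, bottom] in pixels, round what is visible of it).
- eyes.spot_point(camera, thing): "at" ([column, row] in pixels: a listed point, or the origin of a listed thing).
The state is a dict: "clock": time; "q": joint angles; "joint_vel": joint speeds; "tau": joint torques, N m; "eef_pos": TCP position; "tcp_rot": TCP orientation; "force": force on the tool from outside, world axes, zero at the start; "torque": the same for the moment, N m; "finger_gap": opening from 0.0 (shut) to 1.0 (fully open); "grip_force": force on a finger pad.
Only numpy, scipy, OpenCV 4.12 (cv2) and the standard library are available. Lean on these libraries where they do the work, as an engineer would, in place of code of your own. Each camera call takes 0.05 s, during which the arm holds its last target. There are 200 camera calls.

## Working session

There is one attempt and no reset: what is moved stays moved. The work goes in short steps, Python scripts to look and compute and a tool call to move; the robot and the scene stay as the last step left them, time stands still between calls to the robot, and variables do not carry over. Pictures are saved under pics/ and viewed, at most 10 in all, crops included, and the job is handed in when it is done.

Besides the shell and the picture viewer there is one more tool, called after "Emit:" as name(argument=value, ...), one argument or row to a line, values as JSON. play_rows: Moves the arm, as the interface text tells. Its arguments: {"type":"object","properties":{"commands":{"type":"array","items":{"type":"object","properties":{"x":{"type":"number","minimum":-1,"maximum":1},"y":{"type":"number","minimum":-1,"maximum":1},"z":{"type":"number","minimum":-1,"maximum":1},"ax":{"type":"number","minimum":-1,"maximum":1},"ay":{"type":"number","minimum":-1,"maximum":1},"az":{"type":"number","minimum":-1,"maximum":1},"jaw":{"type":"number"}}}}},"required":["commands"]}

```bash
mkdir -p pics; cat > h.py <<'E'
import numpy as np, cv2
from scipy.spatial.transform import Rotation as R
from workcell import status, eyes
def cam(n):
    c=eyes.calibration(n); K=np.array(c["K"]); k=c["k1"]
    if n=="wrist":
        s=status.read_state(); T=np.eye(4); T[:3,:3]=R.from_euler('xyz',s["tcp_rot"],degrees=True).as_matrix(); T[:3,3]=s["eef_pos"]
        W=np.linalg.inv(T@np.array(c["tool_from_camera"]))
        return K,k,W[:3,:3],W[:3,3]
    return K,k,R.from_rotvec(np.ravel(c["rvec"])).as_matrix(),np.ravel(c["tvec"])
def proj(C,P):
    K,k,Rm,t=C; p=np.atleast_2d(P)@Rm.T+t; s=p[:,:2]/p[:,2:]; s=s*(1+k*(s**2).sum(1,keepdims=True))
    return s@K[:2,:2].T+K[:2,2]
def ray(C,uv):
    K,k,Rm,t=C; d=cv2.undistortPoints(np.array([[uv]],float),K,np.array([k,0,0,0,0.]))[0,0]
    v=Rm.T@np.r_[d,1]; return -Rm.T@t, v/np.linalg.norm(v)
def snap(n,f=None):
    im=eyes.capture(n)
    if f: cv2.imwrite("pics/"+f,im[:,:,::-1])
    return im
E
python3 - <<'E'
from h import *
print(status.read_state())
a=[];
for n in ["scene","top","wrist"]:
    C=cam(n); im=snap(n); a.append(im); print(n,np.round(ray(C,[320,200]),3).tolist())
    for t in ["board_edge","bolt_axis","bolt_grip","flap_hinge","flap_grip","shelf_pot","shelf_pot2"]:
        print(n,t,[(np.round(d["at"],1).tolist(),round(d["p"],2)) for d in eyes.spot_point(n,t)])
cv2.imwrite("pics/a.png",cv2.cvtColor(a[0],4)); cv2.imwrite("pics/b.png",cv2.cvtColor(a[1],4))
E
```

```text
{'clock': 0.0, 'q': array([61.04881055, 23.94767231, -0.58993423, 92.48483078,  0.26977712,
       63.63783402, -3.03837437]), 'joint_vel': array([ 0.00091767,  0.06243342, -0.06011797, -0.01598309,  0.08258458,
        0.05108464,  0.03926516]), 'tau': array([-6.66001347e-05, -8.51257896e+01,  6.38371725e-01, -4.25990868e+01,
       -4.89453098e-02,  1.86821428e-02,  1.22064794e-04]), 'eef_pos': array([ 0.2794069 , -0.55865299,  0.2048344 ]), 'tcp_rot': array([-1.79931248e+02,  5.77744686e-03,  2.65720554e+01]), 'force': array([0.27650657, 0.28669774, 0.47651343]), 'torque': array([-0.05393165,  0.02921454,  0.03068732]), 'grip_force': 0.0, 'finger_gap': 1.0006067188341676}
scene [[0.814, -0.733, 0.568], [-0.302, 0.794, -0.527]]
scene board_edge [([320.2, 132.6], 0.79)]
scene bolt_axis []
scene bolt_grip []
scene flap_hinge [([321.7, 133.8], 0.7)]
scene flap_grip []
scene shelf_pot [([355.6, 142.5], 0.76), ([288.7, 147.3], 0.59)]
scene shelf_pot2 [([355.6, 142.5], 0.76), ([288.7, 147.3], 0.59)]
top [[0.044, 0.043, 0.787], [0.609, -0.089, -0.788]]
top board_edge [([256.4, 212.6], 0.86)]
top bolt_axis [([276.4, 245.8], 0.73)]
top bolt_grip [([275.2, 261.3], 0.57)]
top flap_hinge [([266.2, 228.0], 0.88)]
top flap_grip [([250.1, 208.7], 0.44)]
top shelf_pot [([321.1, 207.7], 0.95), ([284.0, 170.0], 0.6), ([258.2, 212.4], 0.23)]
top shelf_pot2 [([321.1, 207.7], 0.95), ([284.0, 170.0], 0.6), ([258.2, 212.4], 0.23)]
wrist [[0.349, -0.524, 0.384], [-0.231, -0.126, -0.965]]
wrist board_edge []
wrist bolt_axis []
wrist bolt_grip []
wrist flap_hinge []
wrist flap_grip []
wrist shelf_pot []
wrist shelf_pot2 []
```

View pics/a.png

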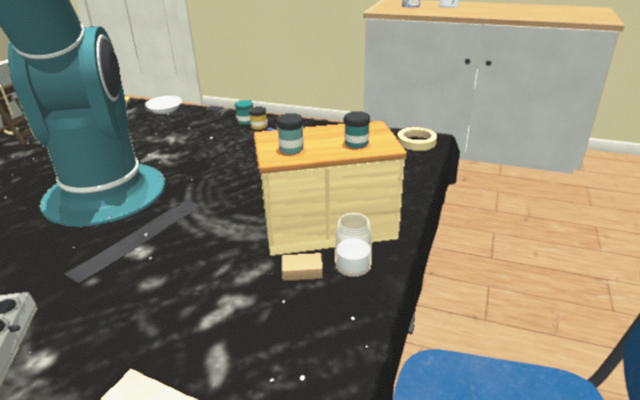

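View pics/b.png

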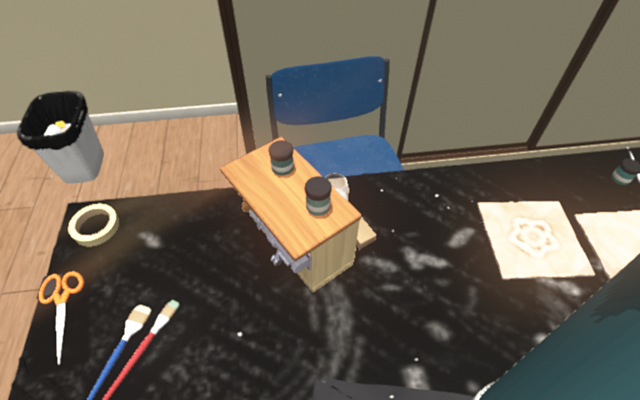

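```bash
cat >> h.py <<'E'
def L2W(p,P): # p=(x,y,yaw)
    c,s=np.cos(p[2]),np.sin(p[2]); P=np.atleast_2d(P); return np.c_[p[0]+c*P[:,0]-s*P[:,1],p[1]+s*P[:,0]+c*P[:,1],P[:,2]]
E
python3 - <<'E'
from h import *
from scipy.optimize import least_squares
T=cam("top");S=cam("scene")
def on(C,uv,z):
    o,d=ray(C,uv); return o+d*(z-o[2])/d[2]
for n,C,l in [("top",T,[(222,165),(281,139),(360,214),(301,255)]),("scene",S,[(257,140),(262,166),(402,154),(394,124)])]:
    q=[on(C,u,.19) for u in l]; print(n,np.round(q,3).tolist())
print(on(T,[321.1,207.7],.19),on(T,[284,170],.19),on(S,[355.6,142.5],.19),on(S,[288.7,147.3],.19))
s=np.sin(np.radians(20));c=np.cos(np.radians(20))
def res(p):
    xr=p[4];yb=p[3]
    A=[(-.04,.13,.19),(xr,.13,.19),(xr,-.13,.19),(-.04,-.13,.19),(-.04,0,.175),(-.022,yb,.12),(-.022-.044*s,yb,.12-.044*c)]
    U=np.array([(222,165),(281,139),(360,214),(301,255),(256.4,212.6),(276.4,245.8),(275.2,261.3)])
    r=proj(T,L2W(p,A))-U
    B=[(xr,.13,.19),(xr,-.13,.19),(-.04,.13,.19),(-.04,-.13,.19)]
    V=np.array([(402,154),(262,166),(397,124),(257,140)])
    r2=proj(S,L2W(p,B))-V
    return np.r_[r.ravel(),r2.ravel()]
best=min((least_squares(res,[.55,-.1,y,-.06,.11],loss='soft_l1',f_scale=2) for y in np.arange(-3,3.2,.8)),key=lambda r:r.cost)
print(best.x,np.degrees(best.x[2]),best.cost);print(np.round(best.fun,1))
E
```

```text
top [[0.618, 0.157, 0.19], [0.677, 0.035, 0.19], [0.465, -0.091, 0.19], [0.394, 0.023, 0.19]]
scene [[0.413, 0.002, 0.19], [0.468, -0.09, 0.19], [0.682, 0.023, 0.19], [0.641, 0.148, 0.19]]
[ 0.48773377 -0.0237015   0.19      ] [0.58895772 0.03595004 0.19      ] [0.59223378 0.04448165 0.19      ] [ 0.48241804 -0.00981314  0.19      ]
[ 0.52661216  0.06086069 -1.06500201 -0.05990133  0.1019185 ] -61.02012060934002 84.40413860837326
[ -0.9  -0.9  -0.2  -4.    0.2   1.   -5.8   1.   -0.6  -1.7   7.2  -1.9
   3.3  -2.3   5.5  -2.4  -3.2  -0.1 -11.5  -3.1  -2.   -7.7]
```

```bash
cat >> h.py <<'E'
def pose(p,P,th):  # tool pose for local TCP P, tilt th deg
    t=np.radians(th); s,c=np.sin(t),np.cos(t)
    Rl=np.array([[-c,0,s],[0,1,0],[-s,0,-c]])  # columns x,y,z
    return R.from_euler('z',p[2]).as_matrix()@Rl, L2W(p,P)[0]
def rel(Ra,pa,Rb,pb):
    d=Ra.T@(pb-pa)/.25; w=R.from_matrix(Ra.T@Rb).as_rotvec()/np.pi
    return dict(zip(["x","y","z","ax","ay","az"],np.round(np.r_[d,w],4).tolist()))
def cur():
    s=status.read_state(); return R.from_euler('xyz',s["tcp_rot"],degrees=True).as_matrix(),np.array(s["eef_pos"])
E
python3 - <<'E'
from h import *
p=[.5266,.061,-1.065]
Ra,pa=cur()
Rb,pb=pose(p,(-.15,-.02,.42),0); Rc,pc=pose(p,(-.15,-.02,.19),45)
print(np.linalg.det(Rb),pb,R.from_matrix(Rb).as_euler('xyz',degrees=True))
m=np.array([.36,-.38,.43]);print(rel(Ra,pa,Ra,m));
n=np.array([.42,-.15,.43]);print(rel(Ra,m,Rb,n)); 
print(rel(Rb,n,Rb,np.array([.43,.08,.43])),rel(Rb,np.array([.43,.08,.43]),Rc,pc))
E
```

```text
0.9999999999999998 [0.43642859 0.18252825 0.42      ] [180.           0.         118.97999482]
{'x': 0.6079, 'y': -0.4964, 'z': -0.8983, 'ax': 0.0, 'ay': 0.0, 'az': 0.0}
{'x': 0.6262, 'y': -0.7155, 'z': 0.0, 'ax': -0.0, 'ay': -0.0, 'az': -0.5134}
{'x': 0.7854, 'y': 0.4807, 'z': 0.0, 'ax': 0.0, 'ay': 0.0, 'az': 0.0} {'x': 0.3463, 'y': 0.2212, 'z': 0.96, 'ax': 0.0, 'ay': -0.25, 'az': 0.0}
```

Emit:
play_rows(
  commands=[
    {"x": 0.608,"y": -0.496,"z": -0.898},
    {"x": 0.608,"y": -0.496,"z": -0.898},
    {"x": 0.608,"y": -0.496,"z": -0.898},
    {"x": 0.608,"y": -0.496,"z": -0.898},
    {"x": 0.608,"y": -0.496,"z": -0.898},
    {"x": 0.608,"y": -0.496,"z": -0.898},
    {"x": 0.608,"y": -0.496,"z": -0.898},
    {"x": 0.608,"y": -0.496,"z": -0.898},
  ],
)

```text
validation failed for argument at $.co...
```

Emit:
play_rows(
  commands=[
    {"x": 0.626,"y": -0.716,"az": -0.513},
    {"x": 0.626,"y": -0.716,"az": -0.513},
    {"x": 0.626,"y": -0.716,"az": -0.513},
    {"x": 0.626,"y": -0.716,"az": -0.513},
    {"x": 0.626,"y": -0.716,"az": -0.513},
    {"x": 0.626,"y": -0.716,"az": -0.513},
    {"x": 0.626,"y": -0.716,"az": -0.513},
    {"x": 0.626,"y": -0.716,"az": -0.513},
    {"x": 0.626,"y": -0.716,"az": -0.513},
    {"x": 0.626,"y": -0.716,"az": -0.513},
    {"x": 0.626,"y": -0.716,"az": -0.513},
    {"x": 0.626,"y": -0.716,"az": -0.513},
  ],
)

```text
validation failed for argument at $.co...
```

Emit:
play_rows(
  commands=[
    {"x": 0.785,"y": 0.48},
    {"x": 0.785,"y": 0.48},
    {"x": 0.785,"y": 0.48},
    {"x": 0.785,"y": 0.48},
    {"x": 0.785,"y": 0.48},
    {"x": 0.785,"y": 0.48},
    {"x": 0.785,"y": 0.48},
  ],
)

```text
validation failed for argument at $.co...
```

```bash
python3 - <<'E'
from h import *
p=[.5266,.061,-1.065]
s=status.read_state(); print(s["clock"],s["q"],s["eef_pos"],s["tcp_rot"])
Ra,pa=cur(); print(rel(Ra,pa,*pose(p,(-.15,-.02,.19),45)))
print(rel(Ra,pa,*pose(p,(-.15,-.02,.30),25)))
E
```

```text
1.2 [61.04834106 23.91595271 -0.58991124 92.45212067  0.26951183 63.63845183
 -3.03795295] [ 0.27958481 -0.55895781  0.20542011] [-1.79994978e+02  2.59994136e-03  2.65726661e+01]
{'x': 1.8879, 'y': -2.372, 'z': 0.0618, 'ax': -0.2006, 'ay': -0.1924, 'az': -0.4843}
{'x': 1.8879, 'y': -2.372, 'z': -0.3782, 'ax': -0.1119, 'ay': -0.1072, 'az': -0.5044}
```

Emit:
play_rows(
  commands=[
    {"x": 0.61,"y": -0.5,"z": -0.9,"ax": 0,"ay": 0,"az": 0,"jaw": 0},
    {"x": 0.61,"y": -0.5,"z": -0.9,"ax": 0,"ay": 0,"az": 0,"jaw": 0},
    {"x": 0.61,"y": -0.5,"z": -0.9,"ax": 0,"ay": 0,"az": 0,"jaw": 0},
    {"x": 0.61,"y": -0.5,"z": -0.9,"ax": 0,"ay": 0,"az": 0,"jaw": 0},
    {"x": 0.61,"y": -0.5,"z": -0.9,"ax": 0,"ay": 0,"az": 0,"jaw": 0},
    {"x": 0.61,"y": -0.5,"z": -0.9,"ax": 0,"ay": 0,"az": 0,"jaw": 0},
    {"x": 0.61,"y": -0.5,"z": -0.9,"ax": 0,"ay": 0,"az": 0,"jaw": 0},
    {"x": 0.61,"y": -0.5,"z": -0.9,"ax": 0,"ay": 0,"az": 0,"jaw": 0},
  ],
)

```text
clock: 2.0
eef_pos: [0.3603, -0.3788, 0.4309]
tcp_rot: [179.9, -0.0, 26.6]
force: [-0.5, 0.7, -0.6]
finger_gap: 0.999
grip_force: 0.0
```

Emit:
play_rows(
  commands=[
    {"x": 0.63,"y": -0.72,"z": 0,"ax": 0,"ay": 0,"az": -0.513,"jaw": 0},
    {"x": 0.63,"y": -0.72,"z": 0,"ax": 0,"ay": 0,"az": -0.513,"jaw": 0},
    {"x": 0.63,"y": -0.72,"z": 0,"ax": 0,"ay": 0,"az": -0.513,"jaw": 0},
    {"x": 0.63,"y": -0.72,"z": 0,"ax": 0,"ay": 0,"az": -0.513,"jaw": 0},
    {"x": 0.63,"y": -0.72,"z": 0,"ax": 0,"ay": 0,"az": -0.513,"jaw": 0},
    {"x": 0.63,"y": -0.72,"z": 0,"ax": 0,"ay": 0,"az": -0.513,"jaw": 0},
    {"x": 0.63,"y": -0.72,"z": 0,"ax": 0,"ay": 0,"az": -0.513,"jaw": 0},
    {"x": 0.63,"y": -0.72,"z": 0,"ax": 0,"ay": 0,"az": -0.513,"jaw": 0},
    {"x": 0.63,"y": -0.72,"z": 0,"ax": 0,"ay": 0,"az": -0.513,"jaw": 0},
    {"x": 0.63,"y": -0.72,"z": 0,"ax": 0,"ay": 0,"az": -0.513,"jaw": 0},
    {"x": 0.63,"y": -0.72,"z": 0,"ax": 0,"ay": 0,"az": -0.513,"jaw": 0},
    {"x": 0.63,"y": -0.72,"z": 0,"ax": 0,"ay": 0,"az": -0.513,"jaw": 0},
  ],
)

```text
clock: 3.2
eef_pos: [0.42, -0.1485, 0.4292]
tcp_rot: [-179.9, -0.1, 118.9]
force: [0.4, 0.4, 0.5]
finger_gap: 0.996
grip_force: 0.0
```

Emit:
play_rows(
  commands=[
    {"x": 0.785,"y": 0.48,"z": 0,"ax": 0,"ay": 0,"az": 0,"jaw": 0},
    {"x": 0.785,"y": 0.48,"z": 0,"ax": 0,"ay": 0,"az": 0,"jaw": 0},
    {"x": 0.785,"y": 0.48,"z": 0,"ax": 0,"ay": 0,"az": 0,"jaw": 0},
    {"x": 0.785,"y": 0.48,"z": 0,"ax": 0,"ay": 0,"az": 0,"jaw": 0},
    {"x": 0.785,"y": 0.48,"z": 0,"ax": 0,"ay": 0,"az": 0,"jaw": 0},
    {"x": 0.785,"y": 0.48,"z": 0,"ax": 0,"ay": 0,"az": 0,"jaw": 0},
  ],
)

```text
clock: 3.8
eef_pos: [0.4302, 0.0855, 0.4299]
tcp_rot: [-180.0, -0.1, 119.0]
force: [-0.5, -1.6, -0.0]
finger_gap: 0.999
grip_force: 0.0
```

```bash
python3 - <<'E'
from h import *
p=[.5266,.061,-1.065]
s=status.read_state(); print(s["clock"],s["q"],s["eef_pos"],s["tcp_rot"])
Ra,pa=cur(); print(rel(Ra,pa,*pose(p,(-.15,-.02,.19),45)))
E
```

```text
3.8 [ 21.9517273   -3.06846649 -34.96665261  95.82542865  -1.81053022
  86.73137182  16.07911491] [0.43022313 0.08549555 0.42986414] [-1.79975393e+02 -5.86489984e-02  1.18950925e+02]
{'x': 0.3266, 'y': 0.21, 'z': 0.9597, 'ax': -0.0002, 'ay': -0.2503, 'az': -0.0001}
```

Emit:
play_rows(
  commands=[
    {"x": 0.33,"y": 0.21,"z": 0.2,"ax": 0,"ay": -0.1,"az": 0,"jaw": 0},
    {"x": 0.33,"y": 0.21,"z": 0.4,"ax": 0,"ay": -0.2,"az": 0,"jaw": 0},
    {"x": 0.33,"y": 0.21,"z": 0.96,"ax": 0,"ay": -0.25,"az": 0,"jaw": 0},
    {"x": 0.33,"y": 0.21,"z": 0.96,"ax": 0,"ay": -0.25,"az": 0,"jaw": 0},
    {"x": 0.33,"y": 0.21,"z": 0.96,"ax": 0,"ay": -0.25,"az": 0,"jaw": 0},
    {"x": 0.33,"y": 0.21,"z": 0.96,"ax": 0,"ay": -0.25,"az": 0,"jaw": 0},
    {"x": 0.33,"y": 0.21,"z": 0.96,"ax": 0,"ay": -0.25,"az": 0,"jaw": 0},
    {"x": 0.33,"y": 0.21,"z": 0.96,"ax": 0,"ay": -0.25,"az": 0,"jaw": 0},
    {"x": 0.33,"y": 0.21,"z": 0.96,"ax": 0,"ay": -0.25,"az": 0,"jaw": 0},
  ],
)

```text
clock: 4.7
eef_pos: [0.4368, 0.1793, 0.1904]
tcp_rot: [-179.9, 44.9, 118.8]
force: [-0.7, -0.0, 0.2]
finger_gap: 1.0
grip_force: 0.0
```

```bash
python3 - <<'E'
from h import *
s=status.read_state(); print(s["clock"],s["q"],s["eef_pos"],s["tcp_rot"])
p=[.5266,.061,-1.065]
C=cam("wrist"); im=snap("wrist","w1.png")
sn=np.sin(np.radians(20));cs=np.cos(np.radians(20))
E=dict(board_edge=(-.04,0,.175),bolt_axis=(-.022,-.06,.12),bolt_grip=(-.022-.044*sn,-.06,.12-.044*cs),flap_hinge=(0,.06,.03),flap_grip=(-.027,.06,.122))
for t,P in E.items():
    print(t,proj(C,L2W(p,P)).round(1).tolist(),[(np.round(d["at"],1).tolist(),round(d["p"],2)) for d in eyes.spot_point("wrist",t)])
E
```

```text
4.7 [-14.24252839  27.57449241 -48.15670788 114.00421198  54.904847
  87.0218186  -59.14926981] [0.43677375 0.17934347 0.1903882 ] [-179.93591789   44.93049421  118.84254765]
board_edge [[338.3, 270.1]] [([339.6, 268.9], 0.55), ([379.0, 304.2], 0.26)]
bolt_axis [[281.7, 226.4]] [([284.0, 226.7], 0.92)]
bolt_grip [[282.4, 187.7]] [([281.4, 182.9], 0.82), ([372.5, 169.1], 0.61)]
flap_hinge [[378.3, 171.4]] [([373.0, 168.7], 0.69)]
flap_grip [[390.8, 226.1]] [([395.5, 223.0], 0.63)]
```

View pics/w1.png

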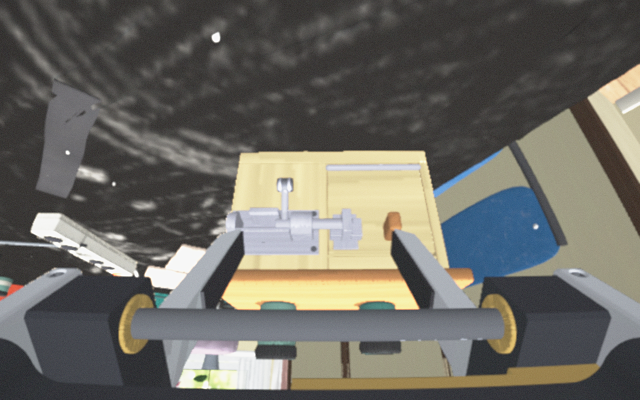

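```bash
cat > fit.py <<'E'
from h import *
from scipy.optimize import least_squares
sn=np.sin(np.radians(20));cs=np.cos(np.radians(20))
def pts(p): return dict(board_edge=(-.04,0,.175),bolt_axis=(-.022,p[3],.12),bolt_grip=(-.022-.044*sn,p[3],.12-.044*cs),flap_hinge=(0,p[4],.03),flap_grip=(-.027,p[4],.122),cl=(0,-.125,0),cr=(0,.125,0))
def fit(obs,p0):  # obs: list of (C,name,uv,w)
    f=lambda p:np.r_[np.concatenate([w*(proj(C,L2W(p,pts(p)[n]))[0]-np.array(u)) for C,n,u,w in obs]),300*(p[4]-.0620)*0]
    r=least_squares(f,p0,loss='soft_l1',f_scale=2); return r.x,r.fun.reshape(-1,2) if len(r.fun)%2==0 else r.fun[:-1].reshape(-1,2)
E
python3 - <<'E'
from fit import *
import pickle
C=cam("wrist");T=cam("top")
W=dict(board_edge=(339.6,268.9),bolt_axis=(284,226.7),bolt_grip=(281.4,182.9),flap_hinge=(373,168.7),flap_grip=(395.5,223),cl=(243,152.5),cr=(424,152.5))
V=dict(board_edge=(256.4,212.6),bolt_axis=(276.4,245.8),bolt_grip=(275.2,261.3),flap_hinge=(266.2,228.0))
o=[(C,n,u,1) for n,u in W.items()]; pickle.dump(o,open("o.pkl","wb"))
p0=[.5266,.061,-1.065,-.06,.06]
for obs in (o,o+[(T,n,u,.6) for n,u in V.items() if n!="flap_hinge"]):
    p,r=fit(obs,p0); print(p.round(4).tolist(),r.round(1).tolist())
g=pts(p)["bolt_grip"]; th=40;t=np.radians(th)
a=np.array([np.sin(t),0,-np.cos(t)])
tcp=np.array(g)-a*.06
print(g,tcp,rel(*cur(),*pose(p,tcp,th)))
E
```

```text
[0.5279, 0.0634, -1.0629, -0.0606, 0.0606] [[0.5, -0.8], [-1.6, -2.0], [1.6, 3.0], [6.8, 0.7], [-2.6, 0.9], [-0.9, -0.3], [0.2, -1.0]]
[0.5271, 0.0641, -1.0691, -0.0603, 0.0606] [[0.4, -1.1], [-1.6, -2.5], [1.7, 2.3], [6.7, 0.4], [-2.6, 0.7], [-1.4, -1.1], [-0.0, -1.1], [-1.4, -1.1], [3.3, -1.0], [1.0, -1.3]]
(np.float64(-0.03704888630632942), np.float64(-0.06032927478333706), np.float64(0.07865352468542003)) [-0.07561614 -0.06032927  0.12461619] {'x': -0.0045, 'y': -0.1488, 'z': 0.3835, 'ax': 0.0008, 'ay': 0.0277, 'az': -0.0003}
```

Emit:
play_rows(
  commands=[
    {"x": -0.0045,"y": -0.149,"z": 0.38,"ax": 0,"ay": 0.028,"az": 0,"jaw": 0},
    {"x": -0.0045,"y": -0.149,"z": 0.38,"ax": 0,"ay": 0.028,"az": 0,"jaw": 0},
    {"x": -0.0045,"y": -0.149,"z": 0.38,"ax": 0,"ay": 0.028,"az": 0,"jaw": 0},
    {"x": -0.0045,"y": -0.149,"z": 0.38,"ax": 0,"ay": 0.028,"az": 0,"jaw": 0},
    {"x": -0.0045,"y": -0.149,"z": 0.38,"ax": 0,"ay": 0.028,"az": 0,"jaw": 0},
  ],
)

```text
clock: 5.5
eef_pos: [0.4374, 0.1034, 0.1249]
tcp_rot: [179.9, 39.9, 118.8]
force: [0.5, -0.2, 1.2]
finger_gap: 0.997
grip_force: 0.0
```

```bash
python3 - <<'E'
from fit import *
import pickle
o=pickle.load(open("o.pkl","rb"))
p0=[0.5275, 0.0638, -1.066, -0.0605, 0.0606]
s=status.read_state(); print(s["clock"],s["q"],s["eef_pos"],s["tcp_rot"])
C=cam("wrist"); im=snap("wrist","w2.png")
for t in ["bolt_axis","bolt_grip","flap_hinge","flap_grip"]:
    L=eyes.spot_point("wrist",t); pr=proj(C,L2W(p0,pts(p0)[t]))[0]
    print(t,pr.round(1).tolist(),[(np.round(d["at"],1).tolist(),round(d["p"],2)) for d in L])
    c=[d for d in L if np.linalg.norm(d["at"]-pr)<30]
    if c: o.append((C,t,c[0]["at"],1))
p,r=fit(o,p0); print(p.round(4).tolist(),r.round(1).tolist())
pickle.dump(o,open("o.pkl","wb"))
g=np.array(pts(p)["bolt_grip"]); t=np.radians(40)
a=np.array([np.sin(t),0,-np.cos(t)])
print(rel(*cur(),*pose(p,g+a*.016,40)))
E
```

```text
5.5 [ -5.21112809  26.45350788 -46.69743104 123.6502674   58.94562648
  73.25044697 -59.61906157] [0.43739581 0.10336004 0.12493774] [179.86867379  39.93939869 118.83932469]
bolt_axis [314.8, 270.3] [([315.1, 270.1], 0.87)]
bolt_grip [314.8, 216.3] [([314.0, 212.4], 0.85)]
flap_hinge [432.4, 194.9] [([422.3, 190.9], 0.89)]
flap_grip [467.7, 269.2] [([471.0, 266.0], 0.98)]
[0.5262, 0.0658, -1.0622, -0.0604, 0.0604] [[0.4, -1.7], [-1.8, -3.1], [1.4, 1.6], [6.9, -0.6], [-2.4, -0.2], [-1.5, -1.6], [0.7, -2.4], [-0.4, -0.9], [0.7, 2.6], [10.6, 2.5], [-2.4, 2.0]]
{'x': -0.0021, 'y': -0.0021, 'z': 0.3044, 'ax': -0.0005, 'ay': -0.0003, 'az': -0.0009}
```

View pics/w2.png

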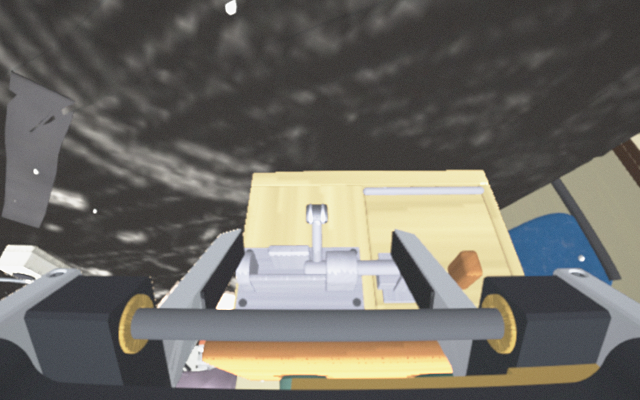

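Emit:
play_rows(
  commands=[
    {"x": -0.004,"y": -0.002,"z": 0.15,"ax": 0,"ay": 0,"az": 0,"jaw": 0},
    {"x": -0.004,"y": -0.002,"z": 0.31,"ax": 0,"ay": 0,"az": 0,"jaw": 0},
    {"x": -0.004,"y": -0.002,"z": 0.31,"ax": 0,"ay": 0,"az": 0,"jaw": 0.4},
    {"x": -0.004,"y": -0.002,"z": 0.31,"ax": 0,"ay": 0,"az": 0,"jaw": 0.6},
    {"x": -0.004,"y": -0.002,"z": 0.31,"ax": 0,"ay": 0,"az": 0,"jaw": 0.6},
    {"x": -0.004,"y": -0.002,"z": 0.31,"ax": 0,"ay": 0,"az": 0,"jaw": 0.6},
  ],
)

```text
clock: 6.35
eef_pos: [0.4612, 0.059, 0.0661]
tcp_rot: [179.9, 40.0, 118.9]
force: [0.6, -0.6, 0.1]
finger_gap: 0.697
grip_force: 0.0
```

```bash
python3 - <<'E'
from fit import *
import pickle
o=[x for x in pickle.load(open("o.pkl","rb")) if x[1]!="flap_hinge"]
p0=[0.5275, 0.0638, -1.066, -0.0605, 0.0606]
s=status.read_state(); print(s["clock"],s["finger_gap"],s["force"],s["eef_pos"],s["tcp_rot"])
C=cam("wrist"); im=snap("wrist","w3.png")
for t in ["bolt_axis","bolt_grip","flap_grip"]:
    L=eyes.spot_point("wrist",t); pr=proj(C,L2W(p0,pts(p0)[t]))[0]
    print(t,pr.round(1).tolist(),[(np.round(d["at"],1).tolist(),round(d["p"],2)) for d in L])
    c=[d for d in L if np.linalg.norm(d["at"]-pr)<30]
    if c: o.append((C,t,c[0]["at"],1))
p,r=fit(o,p0); print(p.round(4).tolist(),r.round(1).tolist())
pickle.dump(o,open("o.pkl","wb"))
Ra,pa=cur(); q=pa-Ra[:,2]*.019; print("grasp local",R.from_euler('z',-p[2]).as_matrix()@(q-[p[0],p[1],0]),pts(p)["bolt_grip"])
E
```

```text
6.35 0.69743058160056 [ 0.62826924 -0.60924325  0.13906994] [0.46115964 0.05897257 0.06612685] [179.88547151  39.9542174  118.90253786]
bolt_axis [315.1, 336.1] [([319.1, 336.4], 0.6)]
bolt_grip [315.2, 256.3] [([408.9, 185.7], 0.57), ([320.2, 334.6], 0.54)]
flap_grip [533.7, 334.4] []
[0.5269, 0.0649, -1.0573, -0.0595, 0.0629] [[0.2, -1.4], [-0.9, -2.6], [2.2, 2.3], [-0.2, 0.1], [-1.1, -0.8], [0.6, -2.2], [0.7, -0.2], [1.6, 3.5], [0.2, 2.3], [-2.6, -0.6]]
grasp local [-0.0388192  -0.06054083  0.0802666 ] (np.float64(-0.03704888630632942), np.float64(-0.05953739508237683), np.float64(0.07865352468542003))
```

View pics/w3.png

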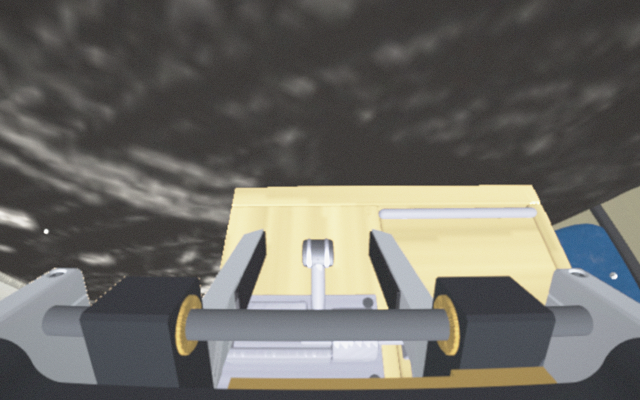

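Emit:
play_rows(
  commands=[
    {"x": 0,"y": 0,"z": 0.005,"ax": 0,"ay": 0,"az": 0,"jaw": 1},
    {"x": 0,"y": 0,"z": 0.005,"ax": 0,"ay": 0,"az": 0,"jaw": 1},
    {"x": 0,"y": 0,"z": 0.005,"ax": 0,"ay": 0,"az": 0,"jaw": 1},
    {"x": 0,"y": 0,"z": 0.005,"ax": 0,"ay": 0,"az": 0,"jaw": 1},
    {"x": 0,"y": 0,"z": 0.005,"ax": 0,"ay": 0,"az": 0,"jaw": 1},
    {"x": 0,"y": 0,"z": 0.005,"ax": 0,"ay": 0,"az": 0,"jaw": 1},
    {"x": 0,"y": 0,"z": 0.005,"ax": 0,"ay": 0,"az": 0,"jaw": 1},
    {"x": 0,"y": 0,"z": 0.005,"ax": 0,"ay": 0,"az": 0,"jaw": 1},
  ],
)

```text
clock: 7.35
eef_pos: [0.4613, 0.0573, 0.0643]
tcp_rot: [-180.0, 40.0, 118.9]
force: [1.2, 1.3, -0.5]
finger_gap: 0.189
grip_force: 30.0
```

```bash
python3 - <<'E'
from h import *
# arc rows: angle from straight down 20 -> 93, tool fixed orientation at tilt 40
p=[0.5269, 0.0649, -1.06]
Ra,pa=cur()
for lift in [10,20,30,40,50,60,68,73]:
    a0=np.radians(20);a=np.radians(20+lift)
    d=.044*np.array([-np.sin(a)+np.sin(a0),0,-np.cos(a)+np.cos(a0)])
    print(lift,(Ra.T@(R.from_euler('z',p[2]).apply(d))/.25).round(3).tolist())
s=status.read_state(); print(s["finger_gap"],s["grip_force"],s["force"])
E
```

```text
10 [0.013, -0.0, -0.028]
20 [0.021, -0.0, -0.057]
30 [0.024, -0.0, -0.088]
40 [0.021, -0.001, -0.119]
50 [0.013, -0.001, -0.148]
60 [0.0, -0.001, -0.176]
68 [-0.014, -0.001, -0.196]
73 [-0.024, -0.001, -0.208]
0.18892013777735667 29.999865889549255 [ 1.21110624  1.30989243 -0.52166925]
```

Emit:
play_rows(
  commands=[
    {"x": 0.013,"y": 0,"z": -0.028,"ax": 0,"ay": 0,"az": 0,"jaw": 1},
    {"x": 0.021,"y": 0,"z": -0.057,"ax": 0,"ay": 0,"az": 0,"jaw": 1},
    {"x": 0.024,"y": 0,"z": -0.088,"ax": 0,"ay": 0,"az": 0,"jaw": 1},
    {"x": 0.021,"y": 0,"z": -0.119,"ax": 0,"ay": 0,"az": 0,"jaw": 1},
    {"x": 0.013,"y": 0,"z": -0.148,"ax": 0,"ay": 0,"az": 0,"jaw": 1},
    {"x": 0,"y": 0,"z": -0.176,"ax": 0,"ay": 0,"az": 0,"jaw": 1},
    {"x": -0.014,"y": 0,"z": -0.196,"ax": 0,"ay": 0,"az": 0,"jaw": 1},
    {"x": -0.024,"y": 0,"z": -0.208,"ax": 0,"ay": 0,"az": 0,"jaw": 1},
    {"x": -0.024,"y": 0,"z": -0.208,"ax": 0,"ay": 0,"az": 0,"jaw": 1},
    {"x": -0.024,"y": 0,"z": -0.208,"ax": 0,"ay": 0,"az": 0,"jaw": 1},
  ],
)

```text
clock: 8.35
eef_pos: [0.4475, 0.0829, 0.1082]
tcp_rot: [179.9, 39.9, 118.9]
force: [-3.2, 4.8, -1.2]
finger_gap: 0.19
grip_force: 30.0
```

```bash
python3 - <<'E'
from h import *
p=[0.5269, 0.0649, -1.0573]
Ra,pa=cur(); q=pa-Ra[:,2]*.019; print("grasp local",R.from_euler('z',-p[2]).as_matrix()@(q-[p[0],p[1],0]))
im=snap("wrist"); cv2.imwrite("pics/w4.png",im[150:400,150:500,::-1])
print((Ra.T@(R.from_euler('z',p[2]).apply([0,-.046,0]))/.25).round(3).tolist())
E
```

```text
grasp local [-0.06685149 -0.06025537  0.12275661]
[-0.001, -0.184, 0.001]
```

View pics/w4.png

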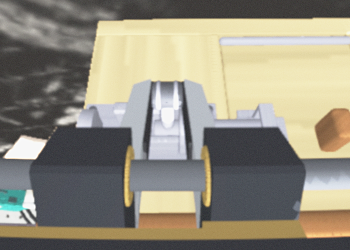

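Emit:
play_rows(
  commands=[
    {"x": 0,"y": -0.04,"z": 0,"ax": 0,"ay": 0,"az": 0,"jaw": 1},
    {"x": 0,"y": -0.08,"z": 0,"ax": 0,"ay": 0,"az": 0,"jaw": 1},
    {"x": 0,"y": -0.12,"z": 0,"ax": 0,"ay": 0,"az": 0,"jaw": 1},
    {"x": 0,"y": -0.16,"z": 0,"ax": 0,"ay": 0,"az": 0,"jaw": 1},
    {"x": 0,"y": -0.184,"z": 0,"ax": 0,"ay": 0,"az": 0,"jaw": 1},
    {"x": 0,"y": -0.184,"z": 0,"ax": 0,"ay": 0,"az": 0,"jaw": 1},
    {"x": 0,"y": -0.184,"z": 0,"ax": 0,"ay": 0,"az": 0,"jaw": 1},
  ],
)

```text
clock: 9.1
eef_pos: [0.4078, 0.0605, 0.1085]
tcp_rot: [179.8, 40.0, 118.9]
force: [7.9, 2.8, -2.6]
finger_gap: 0.187
grip_force: 30.0
```

```bash
python3 - <<'E'
from h import *
p=[0.5269, 0.0649, -1.0573]
Ra,pa=cur(); q=pa-Ra[:,2]*.019; print("grasp local",R.from_euler('z',-p[2]).as_matrix()@(q-[p[0],p[1],0]))
f=status.read_state()["force"];print("F local",R.from_euler('z',-p[2]).apply(f))
E
```

```text
grasp local [-0.06690219 -0.10581392  0.12309278]
F local [ 1.43541492  8.29920031 -2.5967288 ]
```

Emit:
play_rows(
  commands=[
    {"x": 0.014,"y": 0.003,"z": 0.018,"ax": 0,"ay": 0,"az": 0,"jaw": 1},
    {"x": 0.027,"y": 0.003,"z": 0.037,"ax": 0,"ay": 0,"az": 0,"jaw": 1},
    {"x": 0.037,"y": 0.003,"z": 0.06,"ax": 0,"ay": 0,"az": 0,"jaw": 1},
    {"x": 0.045,"y": 0.003,"z": 0.089,"ax": 0,"ay": 0,"az": 0,"jaw": 1},
    {"x": 0.048,"y": 0.003,"z": 0.12,"ax": 0,"ay": 0,"az": 0,"jaw": 1},
    {"x": 0.045,"y": 0.003,"z": 0.151,"ax": 0,"ay": 0,"az": 0,"jaw": 1},
    {"x": 0.037,"y": 0.003,"z": 0.18,"ax": 0,"ay": 0,"az": 0,"jaw": 1},
    {"x": 0.025,"y": 0.003,"z": 0.206,"ax": 0,"ay": 0,"az": 0,"jaw": 1},
    {"x": 0.025,"y": 0.003,"z": 0.206,"ax": 0,"ay": 0,"az": 0,"jaw": 1},
    {"x": 0.025,"y": 0.003,"z": 0.206,"ax": 0,"ay": 0,"az": 0,"jaw": 1},
  ],
)

```text
clock: 10.1
eef_pos: [0.4217, 0.0363, 0.0642]
tcp_rot: [179.9, 39.9, 118.9]
force: [6.0, 3.6, -2.6]
finger_gap: 0.186
grip_force: 30.0
```

```bash
python3 - <<'E'
from h import *
p=[0.5269, 0.0649, -1.0573]
Ra,pa=cur(); q=pa-Ra[:,2]*.019; print("grasp local",R.from_euler('z',-p[2]).as_matrix()@(q-[p[0],p[1],0]))
s=status.read_state();print(s["clock"],"F local",R.from_euler('z',-p[2]).apply(s["force"]),s["finger_gap"])
E
```

```text
grasp local [-0.0389726  -0.10557822  0.07880106]
10.1 F local [-0.20295396  6.99821272 -2.59566724] 0.18573906215674613
```

Emit:
play_rows(
  commands=[
    {"x": 0,"y": 0,"z": 0,"ax": 0,"ay": 0,"az": 0,"jaw": 0.5},
    {"x": 0,"y": 0,"z": 0,"ax": 0,"ay": 0,"az": 0,"jaw": 0.5},
    {"x": 0,"y": 0,"z": 0,"ax": 0,"ay": 0,"az": 0,"jaw": 0.5},
    {"x": 0,"y": 0,"z": 0,"ax": 0,"ay": 0,"az": 0,"jaw": 0.5},
    {"x": 0,"y": 0,"z": -0.1,"ax": 0,"ay": 0,"az": 0,"jaw": 0.5},
    {"x": 0,"y": 0,"z": -0.25,"ax": 0,"ay": 0,"az": 0,"jaw": 0.5},
    {"x": 0,"y": 0,"z": -0.4,"ax": 0,"ay": 0,"az": 0,"jaw": 0.5},
    {"x": 0,"y": 0.2,"z": -0.5,"ax": 0,"ay": 0,"az": 0,"jaw": 0.5},
    {"x": 0,"y": 0.4,"z": -0.5,"ax": 0,"ay": 0,"az": 0,"jaw": 0.5},
    {"x": 0,"y": 0.4,"z": -0.5,"ax": 0,"ay": 0,"az": 0,"jaw": 0.5},
    {"x": 0,"y": 0.4,"z": -0.5,"ax": 0,"ay": 0,"az": 0,"jaw": 0.5},
  ],
)

```text
clock: 11.2
eef_pos: [0.4702, 0.1546, 0.1597]
tcp_rot: [-179.9, 39.9, 118.9]
force: [-0.8, -0.7, -0.7]
finger_gap: 0.5
grip_force: 0.0
```

```bash
python3 - <<'E'
from fit import *
import pickle
o=pickle.load(open("o.pkl","rb"))
p0=[0.5269, 0.0649, -1.0573, -0.0595, 0.0629]
s=status.read_state(); print(s["clock"],s["q"],s["finger_gap"],s["force"],s["eef_pos"],s["tcp_rot"])
C=cam("wrist"); im=snap("wrist","w5.png")
pp=np.array(p0);pp[3]-=.0455
for t in ["bolt_axis","bolt_grip","flap_grip"]:
    L=eyes.spot_point("wrist",t); pr=proj(C,L2W(pp,pts(pp)[t]))[0]
    print(t,pr.round(1).tolist(),[(np.round(d["at"],1).tolist(),round(d["p"],2)) for d in L])
    c=[d for d in L if np.linalg.norm(d["at"]-pr)<30]
    if c and t=="flap_grip": o.append((C,t,c[0]["at"],1))
p,r=fit(o,p0); print(p.round(4).tolist(),r.round(1).tolist())
pickle.dump(o,open("o.pkl","wb"))
E
```

```text
11.2 [ -7.93921836  28.28854518 -47.25539475 114.65591198  56.73176948
  79.34726838 -55.13138651] 0.4999571516573326 [-0.82510866 -0.66743215 -0.68911705] [0.47018688 0.15456865 0.1597165 ] [-179.92814998   39.91232485  118.92668887]
bolt_axis [211.7, 246.4] [([261.0, 244.1], 0.68)]
bolt_grip [215.4, 201.4] [([214.3, 198.5], 0.93)]
flap_grip [390.8, 245.6] [([386.6, 243.1], 0.92), ([368.8, 340.3], 0.27)]
[0.5264, 0.0659, -1.0472, -0.0593, 0.0617] [[-0.1, -1.7], [-0.9, -2.8], [2.1, 2.0], [-1.2, -0.6], [-1.1, -0.7], [1.2, -3.3], [0.7, -0.4], [1.5, 3.1], [-0.7, 1.5], [-2.5, -0.8], [3.0, 1.6]]
```

View pics/w5.png

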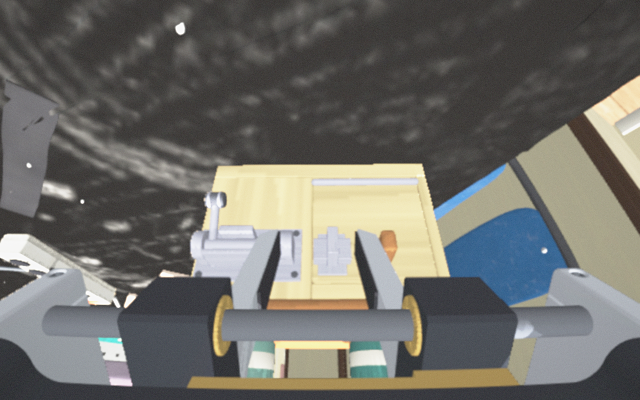

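```bash
python3 - <<'E'
from fit import *
p=[0.5264, 0.0659, -1.055, -0.0593, 0.0610]
t=np.radians(45);a=np.array([np.sin(t),0,-np.cos(t)]);g=np.array(pts(p)["flap_grip"])
print(rel(*cur(),*pose(p,g-a*.03,45)))
E
```

```text
{'x': -0.1266, 'y': 0.2717, 'z': 0.1955, 'ax': -0.0025, 'ay': -0.0278, 'az': -0.0024}
```

Emit:
play_rows(
  commands=[
    {"x": 0,"y": 0.272,"z": 0,"ax": 0,"ay": -0.028,"az": -0.002,"jaw": 0.68},
    {"x": 0,"y": 0.272,"z": 0,"ax": 0,"ay": -0.028,"az": -0.002,"jaw": 0.68},
    {"x": -0.12,"y": 0.272,"z": 0.1,"ax": 0,"ay": -0.028,"az": -0.002,"jaw": 0.68},
    {"x": -0.12,"y": 0.272,"z": 0.195,"ax": 0,"ay": -0.028,"az": -0.002,"jaw": 0.68},
    {"x": -0.12,"y": 0.272,"z": 0.195,"ax": 0,"ay": -0.028,"az": -0.002,"jaw": 0.68},
    {"x": -0.12,"y": 0.272,"z": 0.195,"ax": 0,"ay": -0.028,"az": -0.002,"jaw": 0.68},
  ],
)

```text
clock: 12.0
eef_pos: [0.5553, 0.1397, 0.1425]
tcp_rot: [-179.6, 45.0, 119.5]
force: [0.0, 0.7, -0.3]
finger_gap: 0.322
grip_force: 0.0
```

```bash
python3 - <<'E'
from fit import *
p=np.array([0.5264, 0.0659, -1.055, -0.0593, 0.0610])
s=status.read_state(); print(s["clock"],s["q"],s["finger_gap"],s["force"])
C=cam("wrist"); im=snap("wrist","w6.png")
t=np.radians(45);a=np.array([np.sin(t),0,-np.cos(t)]);g=np.array(pts(p)["flap_grip"])
print(proj(C,L2W(p,g)).round(1),[(np.round(d["at"],1).tolist(),round(d["p"],2)) for d in eyes.spot_point("wrist","flap_grip")])
T=eyes.trace("wrist","flap_grip"); print([(d["bbox"],d["p"]) for d in T][:2])
print(proj(C,L2W(p,g+[0,.01,0])).round(1))
Ra,pa=cur();print("tip px",proj(C,pa).round(1), "grip tool ahead px",proj(C,pa+Ra[:,2]*.03).round(1))
print(rel(Ra,pa,*pose(p,g+a*.012,45)))
E
```

```text
12.0 [ -9.17596734  35.90053956 -41.69826654 107.58328662  65.58255276
  81.85977391 -53.02363626] 0.3223749481717027 [ 0.0385506   0.71740131 -0.29914399]
[[315.2 229.5]] [([312.7, 228.5], 0.65), ([298.8, 340.1], 0.38)]
[([224.8, 145.5, 379.7, 274.4], 0.97)]
[[328.8 229.6]]
tip px [[316.7 244.3]] grip tool ahead px [[316.8 227.7]]
{'x': -0.0081, 'y': -0.0044, 'z': 0.1745, 'ax': -0.0019, 'ay': -0.0001, 'az': -0.0004}
```

View pics/w6.png

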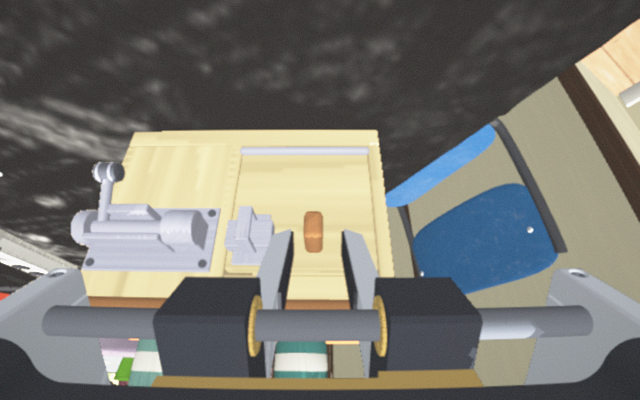

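Emit:
play_rows(
  commands=[
    {"x": -0.004,"y": -0.008,"z": 0.02,"ax": 0,"ay": 0,"az": 0,"jaw": 0.72},
    {"x": -0.004,"y": -0.008,"z": 0.08,"ax": 0,"ay": 0,"az": 0,"jaw": 0.72},
    {"x": -0.004,"y": -0.008,"z": 0.13,"ax": 0,"ay": 0,"az": 0,"jaw": 0.72},
    {"x": -0.004,"y": -0.008,"z": 0.174,"ax": 0,"ay": 0,"az": 0,"jaw": 0.72},
    {"x": -0.004,"y": -0.008,"z": 0.174,"ax": 0,"ay": 0,"az": 0,"jaw": 1},
    {"x": -0.004,"y": -0.008,"z": 0.174,"ax": 0,"ay": 0,"az": 0,"jaw": 1},
    {"x": -0.004,"y": -0.008,"z": 0.174,"ax": 0,"ay": 0,"az": 0,"jaw": 1},
    {"x": -0.004,"y": -0.008,"z": 0.174,"ax": 0,"ay": 0,"az": 0,"jaw": 1},
  ],
)

```text
clock: 12.95
eef_pos: [0.5683, 0.1104, 0.1117]
tcp_rot: [-179.4, 45.0, 119.5]
force: [-5.7, -6.6, -6.3]
finger_gap: 0.146
grip_force: 30.0
```

```bash
python3 - <<'E'
from h import *
p=[0.5264, 0.0659, -1.06]
Ra,pa=cur(); q=pa-Ra[:,2]*.012; print("grip local",R.from_euler('z',-p[2]).as_matrix()@(q-[p[0],p[1],0]))
s=status.read_state();print(s["clock"],s["q"],s["finger_gap"],s["force"])
for b in [.12,.25,.4,.55,.7,.85,.97,1.08,1.14]:
    P=lambda b:np.array([-.027*np.cos(b)-.092*np.sin(b),0,.03+.092*np.cos(b)-.027*np.sin(b)])
    print(b,(Ra.T@R.from_euler('z',p[2]).apply(P(b)-P(0))/.25).round(3).tolist())
E
```

```text
grip local [-0.02681175  0.0583477   0.12014457]
12.95 [ -7.29146497  37.94108482 -39.74473964 109.10919605  68.83806182
  78.65830985 -54.13336289] 0.14583292839202677 [-5.71581971 -6.63779948 -6.34311293]
0.12 [0.042, -0.0, -0.02]
0.25 [0.089, 0.0, -0.035]
0.4 [0.146, 0.0, -0.045]
0.55 [0.203, 0.0, -0.046]
0.7 [0.26, 0.0, -0.039]
0.85 [0.315, 0.001, -0.024]
0.97 [0.358, 0.001, -0.005]
1.08 [0.394, 0.001, 0.016]
1.14 [0.413, 0.001, 0.029]
```

Emit:
play_rows(
  commands=[
    {"x": 0.042,"y": 0,"z": -0.02,"ax": 0,"ay": 0,"az": 0,"jaw": 1},
    {"x": 0.089,"y": 0,"z": -0.035,"ax": 0,"ay": 0,"az": 0,"jaw": 1},
    {"x": 0.146,"y": 0,"z": -0.045,"ax": 0,"ay": 0,"az": 0,"jaw": 1},
    {"x": 0.203,"y": 0,"z": -0.046,"ax": 0,"ay": 0,"az": 0,"jaw": 1},
    {"x": 0.26,"y": 0,"z": -0.039,"ax": 0,"ay": 0,"az": 0,"jaw": 1},
    {"x": 0.26,"y": 0,"z": -0.039,"ax": 0,"ay": 0,"az": 0,"jaw": 1},
  ],
)

```text
clock: 13.55
eef_pos: [0.5415, 0.1575, 0.0719]
tcp_rot: [-179.3, 45.0, 119.7]
force: [-12.0, -4.5, 0.3]
finger_gap: 0.148
grip_force: 30.0
```

Emit:
play_rows(
  commands=[
    {"x": 0.055,"y": -0.004,"z": 0.015,"ax": 0,"ay": 0,"az": 0,"jaw": 1},
    {"x": 0.098,"y": -0.006,"z": 0.034,"ax": 0,"ay": 0,"az": 0,"jaw": 1},
    {"x": 0.134,"y": -0.006,"z": 0.055,"ax": 0,"ay": 0,"az": 0,"jaw": 1},
    {"x": 0.153,"y": -0.006,"z": 0.068,"ax": 0,"ay": 0,"az": 0,"jaw": 1},
    {"x": 0.153,"y": -0.006,"z": 0.068,"ax": 0,"ay": 0,"az": 0,"jaw": 1},
    {"x": 0.153,"y": -0.006,"z": 0.068,"ax": 0,"ay": 0,"az": 0,"jaw": 1},
  ],
)

```text
clock: 14.15
eef_pos: [0.5338, 0.1708, 0.0339]
tcp_rot: [-179.6, 44.9, 119.5]
force: [-6.8, 2.2, -1.1]
finger_gap: 0.148
grip_force: 30.0
```

```bash
python3 - <<'E'
from h import *
p=[0.5264, 0.0659, -1.06]
Ra,pa=cur(); q=pa-Ra[:,2]*.012; l=R.from_euler('z',-p[2]).as_matrix()@(q-[p[0],p[1],0]); print(l, "flap angle", np.arctan2(-l[0],l[2]-.03)-np.arctan2(.027,.092))
s=status.read_state();print(s["clock"],s["q"],s["finger_gap"],R.from_euler('z',-p[2]).apply(s["force"]))
im=snap("wrist"); cv2.imwrite("pics/w7.png",im[100:,100:540,::-1])
E
```

```text
[-0.0963728   0.05775642  0.04235214] flap angle 1.157858096035583
14.15 [-15.47459804  46.86439286 -38.56150435 108.17185623  70.67180432
  79.94218976 -64.93620913] 0.14791157170554725 [-5.28889121 -4.85541323 -1.09649   ]
```

View pics/w7.png

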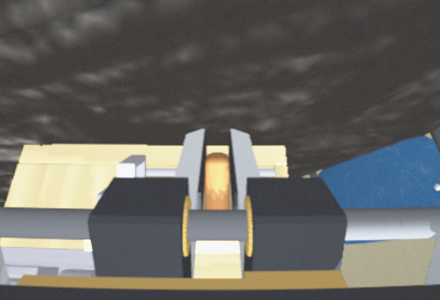

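Emit:
play_rows(
  commands=[
    {"x": 0,"y": 0,"z": 0,"ax": 0,"ay": 0,"az": 0,"jaw": 0.65},
    {"x": 0,"y": 0,"z": 0,"ax": 0,"ay": 0,"az": 0,"jaw": 0.65},
    {"x": 0,"y": 0,"z": 0,"ax": 0,"ay": 0,"az": 0,"jaw": 0.65},
    {"x": 0,"y": 0,"z": 0,"ax": 0,"ay": 0,"az": 0,"jaw": 0.65},
    {"x": 0.02,"y": 0,"z": -0.08,"ax": 0,"ay": 0,"az": 0,"jaw": 0.65},
    {"x": 0.04,"y": 0,"z": -0.2,"ax": 0,"ay": 0,"az": 0,"jaw": 0.65},
    {"x": 0.04,"y": 0,"z": -0.4,"ax": 0,"ay": 0,"az": 0,"jaw": 0.65},
    {"x": 0.04,"y": 0,"z": -0.6,"ax": 0,"ay": 0,"az": 0,"jaw": 0.65},
    {"x": 0.04,"y": 0,"z": -0.6,"ax": 0,"ay": 0,"az": 0,"jaw": 0.65},
    {"x": 0.04,"y": 0,"z": -0.6,"ax": 0,"ay": 0,"az": 0,"jaw": 0.65},
  ],
)

```text
clock: 15.2
eef_pos: [0.4795, 0.2699, 0.1339]
tcp_rot: [-179.8, 45.0, 119.4]
force: [0.2, 0.5, 0.0]
finger_gap: 0.351
grip_force: 0.0
```

```bash
python3 - <<'E'
from h import *
s=status.read_state();print(s["clock"],s["force"],s["eef_pos"])
a=snap("wrist"); cv2.imwrite("pics/w8.png",a[:,:,::-1])
C=cam("wrist"); p=[0.5264, 0.0659, -1.06]
for b in (.8,.92,1.15): print(b,proj(C,L2W(p,(-.115*np.sin(b),.0,.03+.115*np.cos(b)))).round())
E
```

```text
15.2 [0.17149356 0.50750569 0.04352587] [0.47947169 0.26990463 0.13386872]
0.8 [[259. 265.]]
0.92 [[258. 252.]]
1.15 [[258. 226.]]
```

View pics/w8.png

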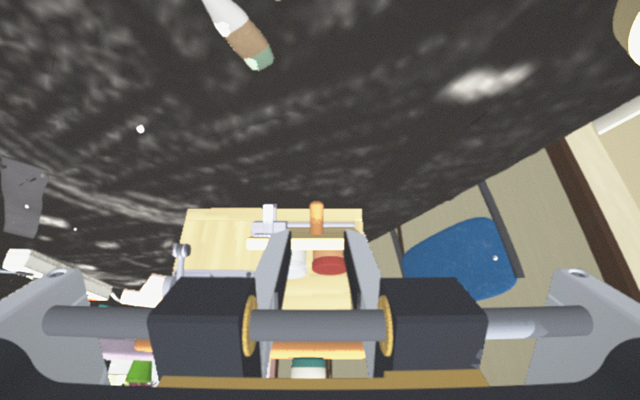

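```bash
python3 - <<'E'
from h import *
C=cam("wrist"); p=[0.5264, 0.0659, -1.06]
f=lambda b,o,h,y:proj(C,L2W(p,(-o*np.cos(b)-h*np.sin(b),y,.03+h*np.cos(b)-o*np.sin(b)))).round(1).tolist()[0]
for b in (.92,1.04,1.15): print(b,"outer edge",f(b,0,.115,.06),"inner edge",f(b,-.012,.115,.06),"pull end",f(b,.036,.103,.058),f(b,.036,.081,.058))
print("base corner", proj(C,L2W(p,(0,-.125,0))).round(1),proj(C,L2W(p,(0,.125,0))).round(1))
E
```

```text
0.92 outer edge [317.9, 252.7] inner edge [317.9, 264.2] pull end [316.1, 215.1] [316.2, 211.5]
1.04 outer edge [318.0, 239.1] inner edge [317.9, 251.1] pull end [316.2, 202.8] [316.3, 202.4]
1.15 outer edge [318.0, 226.4] inner edge [318.0, 238.5] pull end [316.2, 192.1] [316.4, 194.6]
base corner [[189.5 207.7]] [[363.7 208.4]]
```

```bash
python3 -c "
from workcell import finish_job; print(finish_job())"
```

```text
the job is handed in; nothing more can be done
None
```

I handed the job in at about 15 s of the 51 s: the bolt is drawn with its handle down in the rear notch, the flap is open to an estimated 1.04 rad (0.92 needed, 1.15 is the end stop), and the gripper is clear of everything; the hand-in gave no verdict, and I did not re-measure the pots, jar and sanding block.

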